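# Edge the pocket book out over the stand

## Robot

A 7-joint arm with a two-finger parallel gripper is mounted at the origin on the work surface. World frame = base frame: x ahead of the robot, y to its left, z up, the work surface at z = 0. Lengths are in mm, angles in rad, forces in N, time in s.
With the tool pointing down it reaches from about 425 to 800 mm from the base axis. Payload 8.3 kg.
Tool frame: the origin (TCP) lies at the very end of the fingers, on their centre line; the grasp point (between the pads) lies robot.grasp_offset behind it (robot.grasp_offset is the distance from the TCP to the grasp point, in mm); x points along the fingers, z is the direction in which the jaws open and shut, and the axes are right-handed (so a half turn about x gives the same grasp; the last joint's range is limited). The gripper opens to 85 mm and grips with 20 to 120 N. Pads are 22 mm wide; open, the fingers measure 114 mm over their backs; the gripper's body (76 mm by 85 mm) begins 54 mm behind the grasp point. The pads swing forward as they close: fully open they stand 13 mm farther back than shut.
Start: joints at [1.038, 0.383, 0.016, 1.37, -0.006, 1.388, -0.046], TCP at [282.974, -557.251, 231.279] pointing down, gripper open.
Joint ranges: [-2.95, 2.95], [-0.25, 2.06], [-1.52, 1.56], [0.18, 2.33], [-1.44, 4.58], [0.02, 2.06], [-3.01, 3.01]. Speed limits (rad/s): [2.39, 2.39, 3.01, 3.01, 3.14, 3.14, 3.14].

## Interface

Orientations are given as a rotation vector (axis times angle).
In Python, from plant import readout, vision, ticket, nets, robot gives the robot as it stands.
- The arm moves only by the tool send_rows, never from a script. Its argument "series" is a list of rows, each a list of 3 entries, a list of its own where there are three numbers: the opening, from 0 (shut) to 1 (fully open), then the shift along the tool's x, y, z in mm, then the turn, a rotation vector about the tool's x, y, z in rad. A call has 1 to 5 rows; each row is the pose to reach, as a shift and turn from the pose measured when the call began, along the tool's axes at that moment; what a row does not reach only later rows make up. A row lasts 1/12 s, in which the tool goes at most 41.7 mm and 7.16 degrees, less where a joint would pass 70% of its speed; a pose out of reach is approached as far as the arm can. A call with a gripper value outside its range is refused whole. The fingers move at their own pace and stop on an object; "force" is the grip in N (left out, the last holds). Time passes only in rows, so rows that repeat a pose let the fingers close. It gives the time, the measured TCP pose, the force and the opening at its end, in the units of the state.
- readout.state(): the state, without advancing time (a new reading comes with each control period).
- vision.capture(name): name is "side" or "top" or "wrist"; returns a dict with "pixels" (420x560x3 uint8, blue, green, red), "vfov" (degrees; the focal length in pixels is half the picture's height over the tangent of half this angle, whatever the lens; pixels are square), "cx", "cy" (the principal point, pixels), "origin" and "rotation" of the camera in the world. Camera axes: x right, y up, looking along -z (the intrinsics and any distortion apply to the point x, -y, -z); pixel columns grow to the right and rows downward; lengths in mm; the calibration is good to about 2 mm. A picture is of the moment at which its call begins. There is no depth.
- ticket.hand_in(): hands the job in, once; it reports no verdict.
Trained networks look in the newest picture that a camera, given by its name, has taken for a name from the list of things; names that differ only in an ending like _2 or _b are one class to them, and where a whole thing is asked for, a point or a joint stands for the part that bears it (a point fixed in the world has none). Each returns a list of dicts, best first, with "p" (0 to 1); they miss things now and then, are a little off and sometimes report something else, mostly with a low value. They report only what shows in the picture. A call takes as long as a camera call. They do not tell look-alikes from the thing itself.
- nets.recognise(camera, name): "box" ([centre column, centre row, width, height] in pixels, round what is visible of it).
- nets.spot_point(camera, name): "centre" ([column, row] in pixels: a listed point, or the origin of a listed thing).
The state is a dict: "time_s": time; "joints": joint angles; "qvel": joint speeds; "tau": joint torques, N m; "eef_pos": TCP position; "tcp_rot": TCP orientation; "force": force on the tool from outside, world axes, zero at the start; "wrist_torque": the same for the moment, N m; "finger_gap": finger opening in mm.
Only numpy, scipy, OpenCV 4.12 (cv2) and the standard library are available. Lean on these libraries where they do the work, as an engineer would, in place of code of your own. Each camera call takes 0.05 s, during which the arm holds its last target.

## Task

On the low wooden stand lie, side by side, a small pocket book, a bigger book in the same grey cloth and a round key dish. Slide the small pocket book out over the stand's long edge on the side away from the robot until about a third of it overhangs, so that someone leaving the flat can pinch it, and leave it there lying flat and roughly square to the edge. Slide it, do not lift it or let it fall, and do not shift the bigger book or the key dish.

Things in the scene. Friction and masses are not known exactly. Their poses are not given: they have to be found in the camera images.
- pocket_book_center (a point): Centre (half-way up) of the small grey cloth-bound book with cream pages, lying flat and loose on the stand, about 0.16 kg. 120 mm along its x (towards the edge), 90 mm along its y, 16 mm high; z up. Starts wholly on the stand, within 7 degrees of square, in the left, middle or right of three places. Too wide to grasp: push it by the side facing the robot.
- stand_edge (a point): Middle of the stand's long edge away from the robot, at its top face. The stand is a fixed brown wooden riser, top 100 mm above the table, turned up to 7 degrees. x points level out over the edge, away from the robot, y along the edge, z up. The flat top spans x -240 to 0 mm, y -240 to 240 mm here; past x = 0 nothing supports the book.
- big_book_center (a point): centre (half-way up) of the bigger book, same grey cloth and cream pages, lying flat on the stand in another of the three places: 160 mm along its x, 125 mm along its y, 26 mm high, loose. To be left alone.
- key_dish: white ceramic key dish, round and open, 112 mm across the rim, 72 mm across the foot, 28 mm high, standing loose on the stand in another of the three places. Origin at the centre of its underside, z up. To be left alone. The three places lie side by side along the edge, about 155 mm between centres.
Mind the look-alikes: they are no part of the job. What is shaped like the part that bears pocket_book_center but orange or turquoise is not meant.

How it is judged:
By the outcome, as a careful person would: the job done as asked, in the order asked, and still so for the second after the job is handed in, with the robot touching nothing.
It also fails if it takes over 29 s, if anything falls off the work surface, if the arm or the gripper's body presses on something with over 40 N, if the wrist force passes 120 N, or if a joint passes its speed limit or range.

## Working session

There is one attempt and no reset: what is moved stays moved. The work goes in short steps, Python scripts to look and compute and a tool call to move; the robot and the scene stay as the last step left them, time stands still between calls to the robot, and variables do not carry over. Pictures are saved under pics/ and viewed, and the job is handed in when it is done.

Besides the shell and the picture viewer there is one more tool, called after "Request:" as name([rows], argument=value, ...), one row to a line, values as JSON. send_rows: Moves the arm, as the interface text tells. Its arguments: {"type":"object","properties":{"series":{"type":"array"},"force":{"type":"number"}},"required":["series"]}

```bash
ls; mkdir -p pics
python3 - <<'E'
from plant import readout, vision, nets, robot
import cv2
s=readout.state();print(s['eef_pos'],s['tcp_rot'],s['force'],s['finger_gap'],s['time_s'],robot.grasp_offset)
for c in ['top','side']:
    d=vision.capture(c);cv2.imwrite(f'pics/{c}0.png',d['pixels'])
    print(c,{k:d[k] for k in d if k!='pixels'})
    for n in ['pocket_book_center','big_book_center','key_dish','stand_edge']:
        print(n,[(x['p'],x['centre']) for x in nets.spot_point(c,n)][:4])
        if n!='stand_edge': print([(x['p'],x['box']) for x in nets.recognise(c,n)][:4])
E
```

```text
pics
[ 282.74365242 -556.83919565  230.30738584] [ 0.85753321  1.39723458 -0.85596435] [-0.58390575  0.16106241 -0.34208299] 85.20854378339459 0.0 18.700000000000003
top {'vfov': 47.90038326847886, 'cx': 287.8126707283244, 'cy': 207.3264182438521, 'origin': array([ 384.21678854,  -92.7068844 , 1094.00247262]), 'rotation': array([ 0.10736994, -0.06660859, -1.58733836])}
pocket_book_center [(0.88, [325.9, 172.9]), (0.88, [408.4, 160.8]), (0.87, [362.8, 279.9])]
[(0.7, [367.9, 282.6, 57.1, 62.5]), (0.69, [326.9, 172.2, 47.1, 60.1]), (0.64, [406.4, 160.4, 63.5, 56.1])]
big_book_center [(0.66, [173.3, 179.2])]
[(0.67, [174.6, 177.8, 64.6, 76.5])]
key_dish [(0.92, [251.3, 169.6])]
[(0.97, [251.3, 165.9, 54.8, 49.1])]
stand_edge [(0.76, [249.8, 121.9])]
side {'vfov': 57.34996764270563, 'cx': 281.32598536103995, 'cy': 211.94371491510643, 'origin': array([ 394.56582402, -649.8245432 ,  505.11322069]), 'rotation': array([ 0.95896396, -0.11216813, -0.1778292 ])}
pocket_book_center [(0.79, [370.9, 361.4]), (0.64, [182.5, 329.0]), (0.62, [314.4, 228.7])]
[(0.69, [373.8, 362.4, 69.3, 82.2]), (0.64, [318.4, 229.5, 80.9, 49.6]), (0.62, [278.8, 149.2, 82.8, 35.7]), (0.61, [182.6, 331.4, 92.4, 77.2])]
big_book_center [(0.74, [275.3, 148.7])]
[(0.78, [278.4, 149.9, 81.5, 38.5])]
key_dish [(0.63, [299.3, 184.2])]
[(0.73, [299.6, 176.4, 53.5, 34.6])]
stand_edge [(0.86, [349.6, 180.0])]
```

View pics/top0.png

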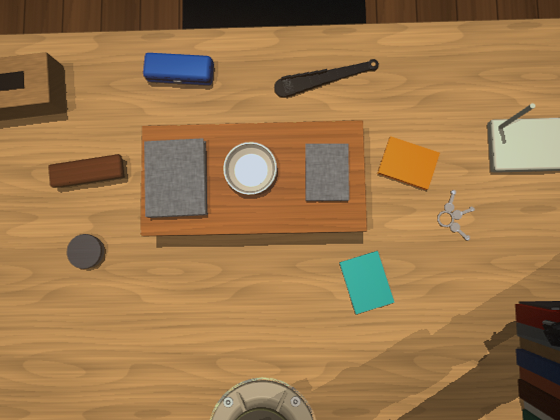

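View pics/side0.png

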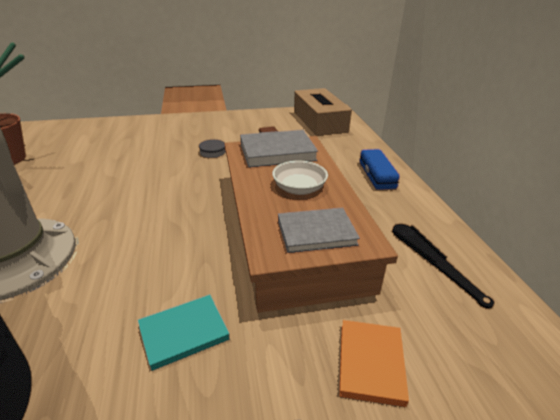

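The top picture shows these candidates: small grey book (326,173), big grey book (175,178), orange (408,161) and turquoise (366,282) look-alikes off the stand. I choose the small grey one, at the right end of the stand. Next I measure it and check it in a crop.

```bash
cat > h.py <<'E'
import numpy as np,cv2
from scipy.spatial.transform import Rotation as R
def ray(d,uv,z):
    h=d['pixels'].shape[0];f=h/2/np.tan(np.radians(d['vfov'])/2)
    Rm=R.from_rotvec(d['rotation']).as_matrix();o=np.array(d['origin'])
    uv=np.atleast_2d(uv).astype(float)
    c=np.c_[(uv[:,0]-d['cx'])/f,-(uv[:,1]-d['cy'])/f,-np.ones(len(uv))]
    w=c@Rm.T
    return o+w*((z-o[2])/w[:,2])[:,None]
def proj(d,P):
    h=d['pixels'].shape[0];f=h/2/np.tan(np.radians(d['vfov'])/2)
    Rm=R.from_rotvec(d['rotation']).as_matrix()
    c=(np.atleast_2d(P)-d['origin'])@Rm
    return np.c_[d['cx']+f*c[:,0]/-c[:,2],d['cy']-f*c[:,1]/-c[:,2]]
def book(d,box,z=116):
    hsv=cv2.cvtColor(d['pixels'],cv2.COLOR_BGR2HSV)
    m=((hsv[...,1]<60)&(hsv[...,2]>60)).astype(np.uint8)
    k=np.zeros_like(m);x0,y0,x1,y1=box;k[y0:y1,x0:x1]=1
    m=cv2.morphologyEx(m*k,cv2.MORPH_CLOSE,np.ones((5,5)))
    m=cv2.morphologyEx(m,cv2.MORPH_OPEN,np.ones((5,5)))
    c=max(cv2.findContours(m,0,1)[0],key=cv2.contourArea)[:,0]
    W=ray(d,c,z)[:,:2]
    return c,cv2.minAreaRect(W.astype(np.float32))
def stand(d):
    hsv=cv2.cvtColor(d['pixels'],cv2.COLOR_BGR2HSV)
    return hsv
E
python3 - <<'E'
from h import *
from plant import vision
d=vision.capture('top')
c,r=book(d,(290,130,365,215));print('small',r);print(cv2.boxPoints(r))
c,r=book(d,(135,130,215,225),126);print('big',r);print(cv2.boxPoints(r))
im=cv2.resize(d['pixels'][105:255,130:380],None,fx=3,fy=3,interpolation=cv2.INTER_CUBIC)
cv2.imwrite('pics/crop1.png',im)
hsv=cv2.cvtColor(d['pixels'],cv2.COLOR_BGR2HSV)
print(hsv[112:130,220],hsv[230:242,220])
E
```

```text
small ((566.2097778320312, -151.45086669921875), (87.52285766601562, 119.14935302734375), 88.7879409790039)
[[ 505.72275 -193.94232]
 [ 624.84546 -196.46268]
 [ 626.6968  -108.95941]
 [ 507.5741  -106.43906]]
big ((559.65869140625, 165.29110717773438), (161.80201721191406, 127.93937683105469), 0.9504942893981934)
[[477.70764 227.90996]
 [479.82996  99.9882 ]
 [641.60974 102.67226]
 [639.4874  230.59402]]
[[ 16 136 189]
 [ 17 136 180]
 [ 16 139 182]
 [ 16 137 186]
 [ 16 138 189]
 [ 16 137 194]
 [ 16 136 200]
 [ 16 135 196]
 [ 16 137 193]
 [ 16 135 194]
 [ 16 136 187]
 [ 16 139 180]
 [ 13 174 180]
 [ 13 172 175]
 [ 13 172 168]
 [ 13 170 168]
 [ 13 171 167]
 [ 13 172 165]] [[ 13 173 175]
 [ 13 174 176]
 [ 14 177 176]
 [ 13 175 173]
 [ 14 153  80]
 [ 16 135 108]
 [ 17 136 109]
 [ 17 139 110]
 [ 16 138 113]
 [ 16 135 113]
 [ 16 135 106]
 [ 17 140 109]]
```

View pics/crop1.png

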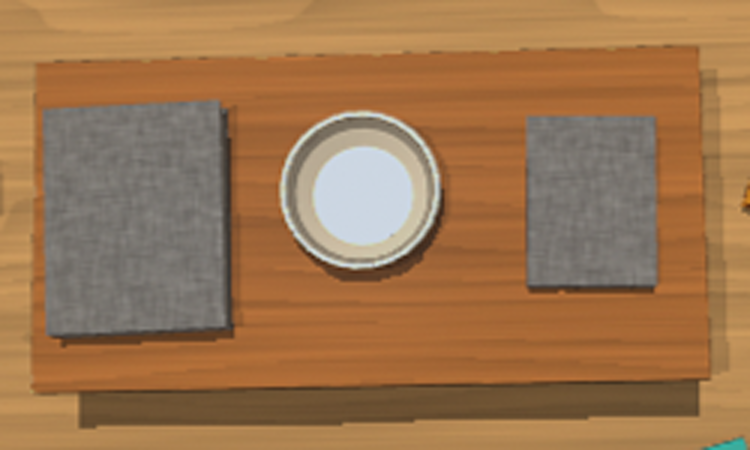

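Run:
```python
from h import *
from plant import vision
d=vision.capture('top')
hsv=cv2.cvtColor(d['pixels'],cv2.COLOR_BGR2HSV)
far=[];near=[]
for u in range(150,360,3):
    col=cv2.blur(hsv[:,u-1:u+2],(3,1))[...,1].mean(1).astype(float); g=hsv[:,u,2].astype(float)
    # far edge
    for v in range(112,136):
        if col[v]>155: far.append((u,v-.5));break
    for v in range(245,215,-1):
        if g[v]>140 and col[v]>155 : near.append((u,v+.5));break
for n,p in(('far',far),('near',near)):
    W=ray(d,p,100)[:,:2]
    c=np.polyfit(W[:,1],W[:,0],1);r=W[:,0]-np.polyval(c,W[:,1]);k=abs(r)<4
    c=np.polyfit(W[k,1],W[k,0],1);print(n,c,np.degrees(np.arctan(c[0])),r[k].std(),len(W),k.sum(),np.polyval(c,[-150,0,165]), 'quad',np.polyfit(W[k,1],W[k,0],2))
print(ray(d,[(142.3,126),(362.7,120.3),(366.7,231.7),(140.7,235.7)],100))
print(ray(d,[(251.3,169.6)],100),ray(d,[(249.8,121.9)],100))
print(d['pixels'].shape)
```

```text
far [-2.32549609e-03  6.80392975e+02] -0.13324087083111233 0.74753761857422 70 70 [680.74179968 680.39297527 680.00926841] quad [ 8.60361926e-06 -2.39690878e-03  6.80244493e+02]
near [-8.71780514e-04  4.42033737e+02] -0.0499493314655959 0.6186324535070337 70 70 [442.16450429 442.03373721 441.88989342] quad [ 2.99661818e-06 -9.09309861e-04  4.41984716e+02]
[[ 679.04317734  245.7417504   100.        ]
 [ 679.83241542 -232.15718458  100.        ]
 [ 440.10162829 -232.28461115  100.        ]
 [ 440.45052569  245.05054515  100.        ]]
[[577.50124256   8.8757824  100.        ]] [[682.36206034  11.24854155 100.        ]]
(420, 560, 3)
```

Run:
```python
from h import *
from plant import vision,readout
d=vision.capture('wrist');cv2.imwrite('pics/w0.png',d['pixels']);print(d['origin'])
s=readout.state();M=R.from_rotvec(s['tcp_rot']).as_matrix();print(M.round(4),s['eef_pos'],s['joints'])
t=np.array([465,-151,220]);print('shift',M.T@(t-s['eef_pos']))
Rt=np.array([[0,0,0],[0,0,0],[-1,0,0]],float)
for sg in(1,-1):
    z=np.array([0,sg,0.]);x=np.array([0,0,-1.]);T=np.c_[x,np.cross(z,x),z]
    print(sg,R.from_matrix(M.T@T).as_rotvec())
```

```text
[ 342.35422963 -525.72643836  374.86709625]
[[ 1.000e-04  8.917e-01  4.527e-01]
 [ 0.000e+00  4.527e-01 -8.917e-01]
 [-1.000e+00  1.000e-04  0.000e+00]] [ 282.99994062 -557.25980628  231.31288012] [ 1.03810905  0.38337797  0.01638082  1.37005602 -0.00633456  1.38819839
 -0.04653662]
shift [  11.34683376  346.20024924 -279.84936994]
1 [-2.67178408e+00  1.38728190e-04 -2.54194511e-05]
-1 [ 4.69808570e-01 -1.86767888e-05 -1.01929703e-04]
```

View pics/w0.png

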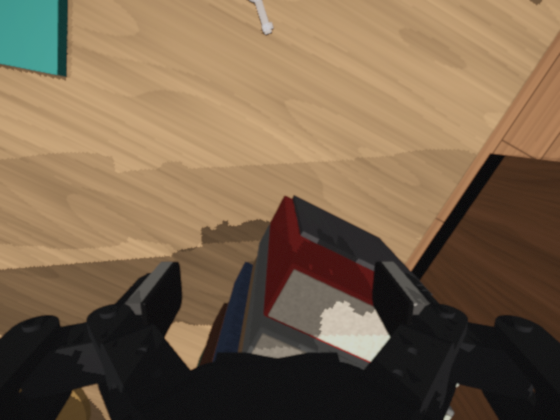

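The wrist view shows the gripper above a row of books at about (320,290), so I lift first and then swing over.

Request:
send_rows([
  [0.45,[-30,0,0],[0,0,0]],
  [0.45,[-30,28,-23],[0.1,0,0]],
  [0.45,[-30,58,-47],[0.2,0,0]],
  [0.45,[-30,88,-71],[0.3,0,0]],
  [0.45,[-30,118,-95],[0.4,0,0]],
])

```text
time_s: 1.37
eef_pos: [345.5, -417.7, 261.4]
tcp_rot: [1.162, 1.238, -1.162]
force: [1.9, 0.6, 0.5]
finger_gap: 38.6
```

```bash
cat > g.py <<'E'
import sys
from h import *
from plant import readout
s=readout.state();M=R.from_rotvec(s['tcp_rot']).as_matrix()
x=np.array([0,0,-1.]);z=np.array([0,-1,0.]);T=np.c_[x,np.cross(z,x),z]
t=np.array(list(map(float,sys.argv[1:4])))
print('t',s['time_s'],'pos',s['eef_pos'].round(1),'gap',s['finger_gap'],'F',s['force'].round(1))
print('shift',(M.T@(t-s['eef_pos'])).round(1),'turn',R.from_matrix(M.T@T).as_rotvec().round(4))
E
python3 g.py 465 -151 200
```

```text
t 1.3667 pos [ 345.5 -417.7  261.4] gap 38.55305120509367 F [1.9 0.6 0.5]
shift [  61.4  136.3 -258.5] turn [ 0.0643  0.0003 -0.0004]
```

Request:
send_rows([
  [0.45,[0,18,-35],[0.064,0,0]],
  [0.45,[0,36,-69],[0.064,0,0]],
  [0.45,[0,54,-103],[0.064,0,0]],
  [0.45,[0,72,-137],[0.064,0,0]],
  [0.45,[10,90,-170],[0.064,0,0]],
])

```text
time_s: 1.78
eef_pos: [425.8, -240.7, 253.5]
tcp_rot: [1.209, 1.205, -1.207]
force: [0.5, -0.3, 0.2]
finger_gap: 38.5
```

```bash
python3 g.py 468 -151 150
```

```text
t 1.7833 pos [ 425.8 -240.7  253.5] gap 38.46859211446478 F [ 0.5 -0.3  0.2]
shift [103.4  41.9 -89.9] turn [ 0.0005  0.0023 -0.0039]
```

Request:
send_rows([
  [0.45,[25,14,-28],[0,0,0]],
  [0.45,[45,28,-58],[0,0,0]],
  [0.45,[70,42,-90],[0,0.002,-0.004]],
  [0.45,[100,42,-90],[0,0.002,-0.004]],
  [0.45,[103,42,-90],[0,0.002,-0.004]],
])

```text
time_s: 2.2
eef_pos: [466.2, -147.5, 145.8]
tcp_rot: [1.204, 1.218, -1.209]
force: [-1.7, -1.1, -0.4]
finger_gap: 38.2
```

```bash
python3 g.py 470 -151 104
python3 - <<'E'
from h import *
from plant import vision
for c in('side','wrist'):
    d=vision.capture(c);cv2.imwrite(f'pics/{c}1.png',d['pixels'])
E
```

```text
t 2.2 pos [ 466.2 -147.5  145.8] gap 38.227334884627744 F [-1.7 -1.1 -0.4]
shift [41.8  4.   3.6] turn [ 0.0055 -0.0025  0.0066]
```

View pics/side1.png

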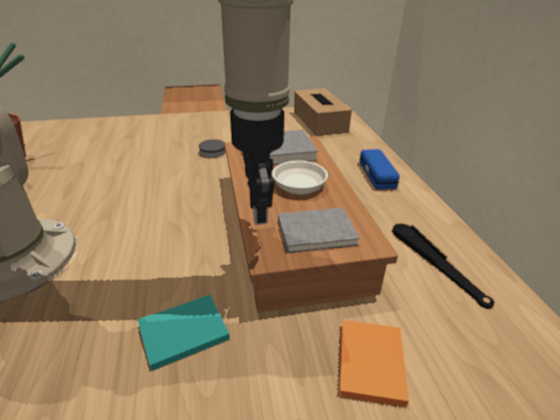

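View pics/wrist1.png

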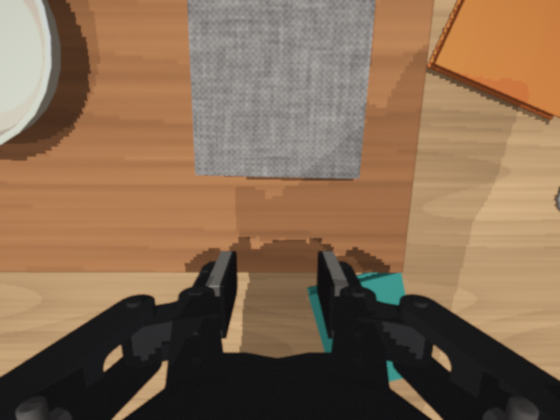

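The tool stands behind the book's near side: fingers at columns 222 and 332, book near edge at 197–358, row 178, so it is centred. Now a guarded descent.

Request:
send_rows([
  [0.45,[15,4,3],[0.005,-0.002,0.006]],
  [0.45,[30,5,4],[0.005,-0.002,0.006]],
  [0.45,[36,5,4],[0.005,-0.002,0.006]],
  [0.45,[40,5,4],[0.005,-0.002,0.006]],
  [0.45,[40,5,4],[0.005,-0.002,0.006]],
])

```text
time_s: 2.72
eef_pos: [472.1, -155.9, 110.4]
tcp_rot: [1.214, 1.202, -1.212]
force: [0.0, -0.0, 0.2]
finger_gap: 38.5
```

```bash
python3 g.py 470 -151 100
python3 - <<'E'
from h import *
from plant import vision
d=vision.capture('side');cv2.imwrite('pics/side2.png',cv2.resize(d['pixels'][150:290,200:400],None,fx=4,fy=4,interpolation=cv2.INTER_CUBIC))
print(proj(d,[[481,-151-34,100],[481,-185,104],[481,-185,108]]))
E
```

```text
t 2.7167 pos [ 472.1 -155.9  110.4] gap 38.48739509869815 F [ 0.  -0.   0.2]
shift [10.4 -2.1 -4.9] turn [-0.0061  0.0021 -0.0036]
[[272.0131104  251.05614   ]
 [272.01942394 249.15593148]
 [272.02578434 247.24162211]]
```

View pics/side2.png

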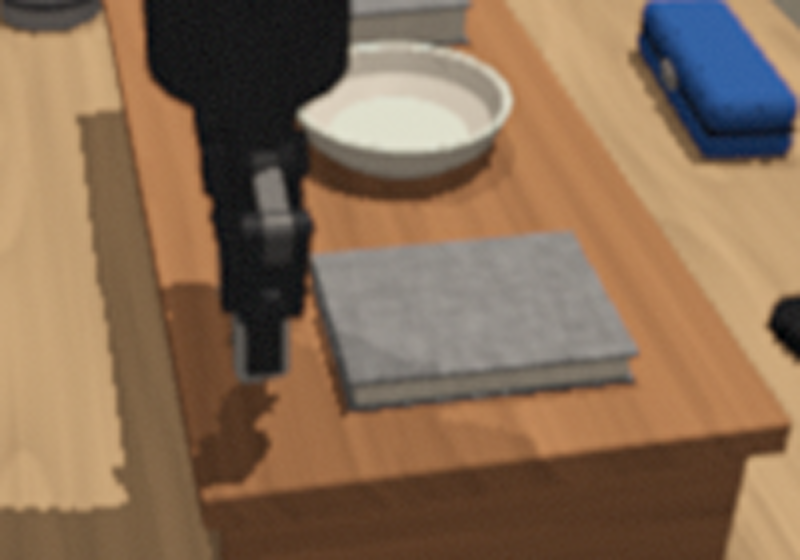

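Request:
send_rows([
  [0.45,[3,-2,-4],[-0.006,0.002,-0.003]],
  [0.45,[5,-2,-5],[-0.006,0.002,-0.003]],
  [0.45,[7,-2,-5],[-0.006,0.002,-0.003]],
  [0.45,[8,-2,-5],[-0.006,0.002,-0.003]],
  [0.45,[8,-2,-5],[-0.006,0.002,-0.003]],
])

```text
time_s: 3.18
eef_pos: [470.3, -150.7, 102.6]
tcp_rot: [1.209, 1.209, -1.208]
force: [-0.1, 0.1, 0.1]
finger_gap: 38.2
```

```bash
python3 g.py 470 -151 102
python3 - <<'E'
from h import *
from plant import vision
d=vision.capture('side');cv2.imwrite('pics/side3.png',cv2.resize(d['pixels'][150:290,200:400],None,fx=4,fy=4,interpolation=cv2.INTER_CUBIC))
E
```

```text
t 3.1833 pos [ 470.3 -150.7  102.6] gap 38.24368557336162 F [-0.1  0.1  0.1]
shift [ 0.6 -0.3  0.3] turn [ 0.0005  0.0002 -0.0009]
```

View pics/side3.png

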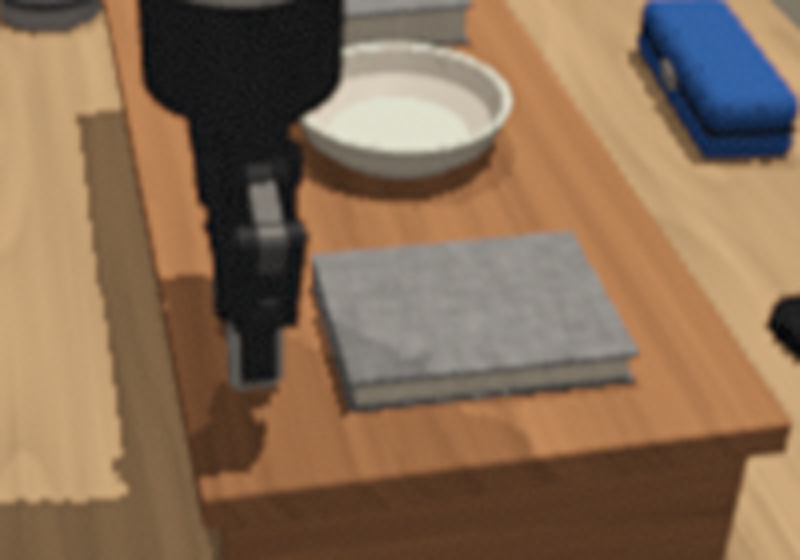

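Request:
send_rows([
  [0.45,[1,0,0],[0,0,0]],
  [0.45,[2,0,0],[0,0,0]],
  [0.45,[3,0,0],[0,0,0]],
  [0.45,[3,6,0],[0,0,0]],
  [0.45,[3,12,0],[0,0,0]],
])

```text
time_s: 3.65
eef_pos: [482.7, -150.8, 99.7]
tcp_rot: [1.209, 1.208, -1.209]
force: [0.4, 0.0, -0.1]
finger_gap: 38.2
```

```bash
python3 g.py 490 -151 100
```

```text
t 3.65 pos [ 482.7 -150.8   99.7] gap 38.21681622262928 F [ 0.4  0.  -0.1]
shift [-0.3  7.3  0.2] turn [ 0.0002  0.0004 -0.0009]
```

Request:
send_rows([
  [0.45,[0,4,0],[0,0,-0.001]],
  [0.45,[0,8,0],[0,0,-0.001]],
  [0.45,[0,12,0],[0,0,-0.001]],
  [0.45,[0,16,0],[0,0,-0.001]],
  [0.45,[0,20,0],[0,0,-0.001]],
])

```text
time_s: 4.07
eef_pos: [502.8, -150.9, 99.6]
tcp_rot: [1.209, 1.21, -1.21]
force: [-1.6, 0.1, 1.4]
finger_gap: 38.5
```

```bash
python3 g.py 589 -151 100
python3 - <<'E'
from h import *
from plant import vision
d=vision.capture('side');cv2.imwrite('pics/side4.png',cv2.resize(d['pixels'][150:290,200:400],None,fx=4,fy=4,interpolation=cv2.INTER_CUBIC))
E
```

```text
t 4.0667 pos [ 502.8 -150.9   99.6] gap 38.526369881219104 F [-1.6  0.1  1.4]
shift [-0.4 86.2  0.1] turn [-0.      0.0004  0.0008]
```

View pics/side4.png

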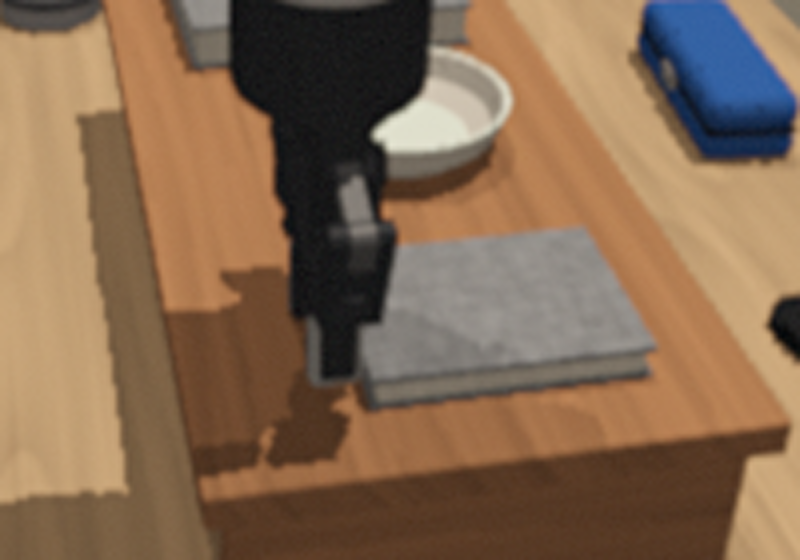

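The book is in contact with the fingers, has moved a few mm and lies flat. The push force is about 1.6 N. I continue slowly.

Request:
send_rows([
  [0.45,[0,5,0],[0,0,0]],
  [0.45,[0,10,0],[0,0,0]],
  [0.45,[0,15,0],[0,0,0]],
  [0.45,[0,20,0],[0,0,0]],
  [0.45,[0,25,0],[0,0,0]],
])

```text
time_s: 4.53
eef_pos: [529.1, -150.7, 99.6]
tcp_rot: [1.209, 1.209, -1.209]
force: [-0.6, 0.0, -0.2]
finger_gap: 38.4
```

Request:
send_rows([
  [0.45,[0,5,0],[0,0,0]],
  [0.45,[0,10,0],[0,0,0]],
  [0.45,[0,15,0],[0,0,0]],
  [0.45,[0,20,0],[0,0,0]],
  [0.45,[0,25,0],[0,0,0]],
])

```text
time_s: 4.95
eef_pos: [554.6, -150.7, 99.6]
tcp_rot: [1.209, 1.209, -1.209]
force: [-1.7, 0.1, 1.0]
finger_gap: 38.5
```

```bash
python3 g.py 589 -151 100
cat > m.py <<'E'
from h import *
from plant import vision
import sys
d=vision.capture('top');n=sys.argv[1]
cv2.imwrite(f'pics/top{n}.png',cv2.resize(d['pixels'][80:255,130:380],None,fx=3,fy=3,interpolation=cv2.INTER_CUBIC))
d=vision.capture('side');cv2.imwrite(f'pics/side{n}.png',cv2.resize(d['pixels'][130:290,200:400],None,fx=3,fy=3,interpolation=cv2.INTER_CUBIC))
E
python3 m.py 5
```

```text
t 4.95 pos [ 554.6 -150.7   99.6] gap 38.53332937431272 F [-1.7  0.1  1. ]
shift [-0.4 34.4  0.3] turn [ 0.0004  0.0002 -0.    ]
```

View pics/top5.png

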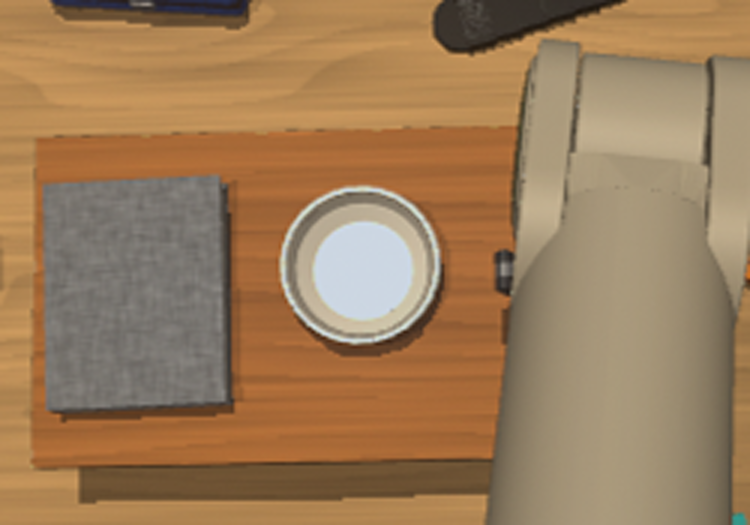

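View pics/side5.png

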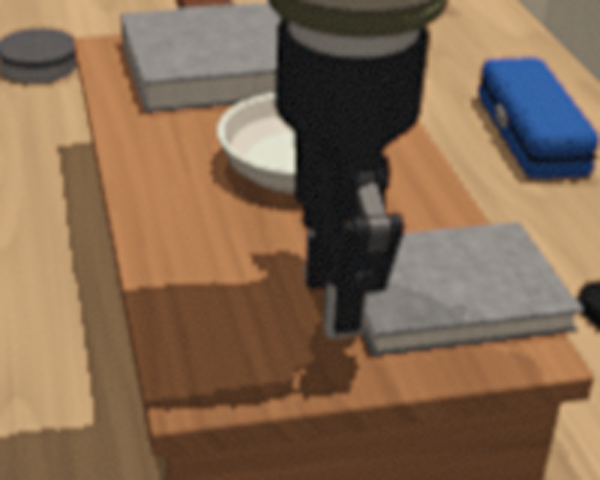

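The side view shows the book square and flat, its front just at the far edge, with dish and big book unmoved in the top view. Next, another 25 mm, then a measurement.

Request:
send_rows([
  [0.45,[0,5,0],[0,0,0]],
  [0.45,[0,10,0],[0,0,0]],
  [0.45,[0,15,0],[0,0,0]],
  [0.45,[0,20,0],[0,0,0]],
  [0.45,[0,25,0],[0,0,0]],
])

```text
time_s: 5.47
eef_pos: [580.6, -150.5, 99.7]
tcp_rot: [1.209, 1.209, -1.208]
force: [-1.2, -0.2, 0.8]
finger_gap: 38.5
```

```bash
python3 g.py 589 -151 100; python3 m.py 6
python3 - <<'E'
from h import *
from plant import vision
d=vision.capture('side')
# predicted top corners for back at 591/589
for b in (585,591,597):
    print(b,(3*(proj(d,[[b,-196,116],[b+120,-196,116],[b+120,-106,116],[b,-196,100]])-[200,130])).round())
print((3*(proj(d,[[680,-232,100],[680,-100,100]])-[200,130])).round())
E
```

```text
t 5.4667 pos [ 580.6 -150.5   99.7] gap 38.45875992354529 F [-1.2 -0.2  0.8]
shift [-0.3  8.4  0.5] turn [ 0.0008  0.     -0.0009]
585 [[410. 331.]
 [616. 306.]
 [549. 218.]
 [407. 354.]]
591 [[421. 329.]
 [626. 305.]
 [558. 217.]
 [418. 352.]]
597 [[431. 328.]
 [636. 304.]
 [567. 216.]
 [428. 351.]]
[[598. 376.]
 [504. 238.]]
```

View pics/side6.png

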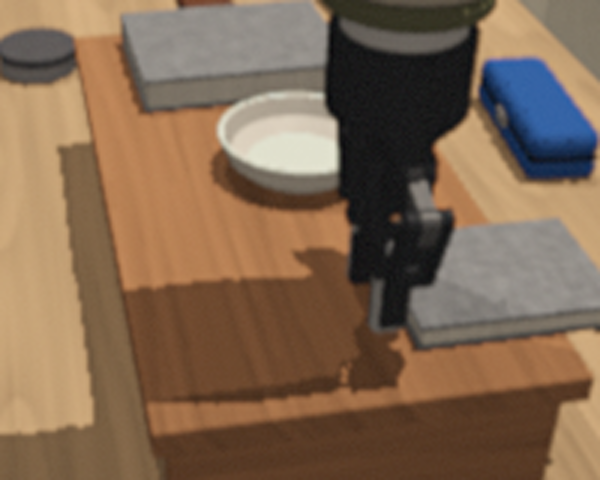

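The near top corner of the book at crop (418,332) puts its back side at about x = 590, so the overhang is roughly 30–35 mm. I push 6 mm more, back off and measure from above.

Request:
send_rows([
  [0.45,[0,3,0],[0,0,0]],
  [0.45,[0,6,0],[0,0,0]],
  [0.45,[0,6,0],[0,0,0]],
  [0.45,[0,-4,0],[0,0,0]],
  [0.45,[0,-16,0],[0,0,0]],
])

```text
time_s: 6.03
eef_pos: [565.2, -150.0, 99.6]
tcp_rot: [1.209, 1.209, -1.206]
force: [-0.2, -0.3, 0.0]
finger_gap: 38.6
```

Request:
send_rows([
  [0.45,[0,-35,0],[0,0,0]],
  [0.45,[-20,-60,0],[0,0,0]],
  [0.45,[-50,-80,0],[0,0,0]],
  [0.45,[-80,-90,20],[0,0,0]],
  [0.45,[-110,-90,55],[0,0,0]],
])

```text
time_s: 6.45
eef_pos: [474.0, -199.1, 208.8]
tcp_rot: [1.206, 1.211, -1.201]
force: [2.5, -1.7, 0.9]
finger_gap: 38.3
```

Request:
send_rows([
  [0.45,[-5,-20,35],[0,0,0]],
  [0.45,[-10,-40,70],[0,0,0]],
  [0.45,[-10,-55,105],[0,0,0]],
  [0.45,[-10,-55,140],[0,0,0]],
  [0.45,[-10,-55,175],[0,0,0]],
])

```text
time_s: 6.87
eef_pos: [419.0, -376.7, 219.5]
tcp_rot: [1.207, 1.208, -1.202]
force: [1.2, 0.3, 0.6]
finger_gap: 38.2
```

```bash
python3 g.py 589 -151 100; python3 m.py 7
```

```text
t 6.8667 pos [ 419.  -376.7  219.5] gap 38.23297853406149 F [1.2 0.3 0.6]
shift [ 120.   170.7 -224.8] turn [ 0.0056  0.0008 -0.0043]
```

View pics/top7.png

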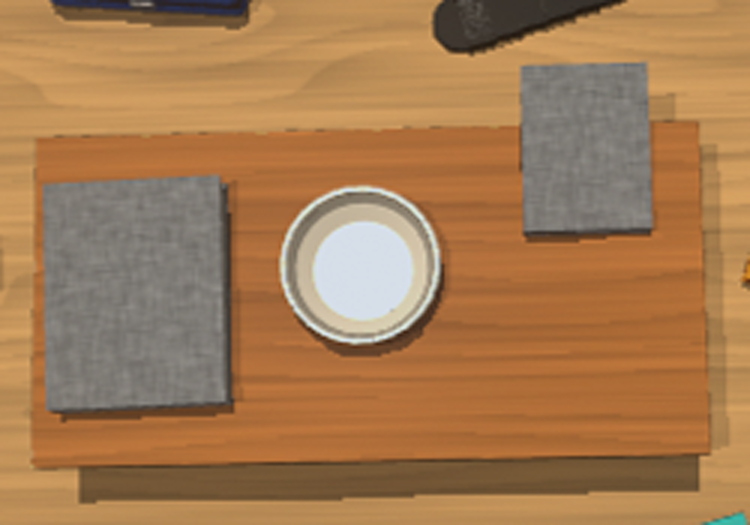

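View pics/side7.png

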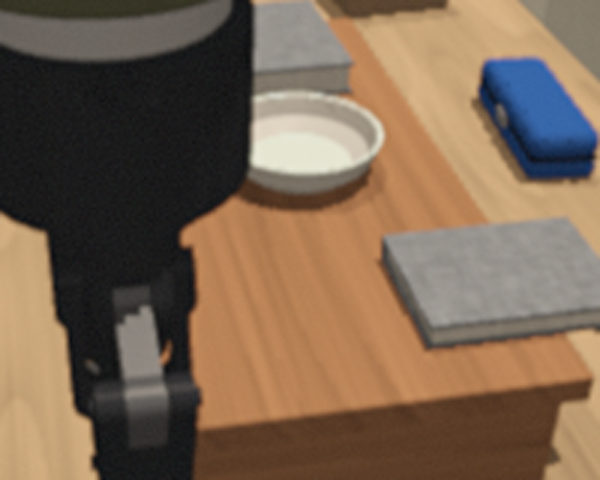

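Run:
```python
from h import *
from plant import vision
d=vision.capture('top')
c,r=book(d,(290,92,365,175));print('small',r);print(cv2.boxPoints(r))
c,r=book(d,(135,130,215,225),126);print('big',r[0])
from plant import nets
print(nets.spot_point('top','key_dish')[:1])
```

```text
small ((658.556640625, -149.69822692871094), (88.58191680908203, 121.51695251464844), 88.8145751953125)
[[ 596.89484  -192.72273 ]
 [ 718.3858   -195.23668 ]
 [ 720.21844  -106.67372 ]
 [ 598.7275   -104.159775]]
big (559.6961059570312, 165.291748046875)
[{'centre': [249.8, 171.0], 'p': 0.59}]
```

```bash
python3 -c "
from plant import ticket;print(ticket.hand_in())"
```

```text
the job is handed in; nothing more can be done
None
```

The small grey pocket book now overhangs the stand's far edge by about 39 mm of its 120 mm, a third, and I have handed the job in. I pushed it by its near side with half-open fingers; the force read between pushes stayed under about 2.5 N. Then I backed the arm off so it touches nothing. The robot clock read about 7 s at the last check, against the 29 s limit.

- **Book:** the top camera puts its centre at about x = 658.6 and its front side at x ≈ 719, with the edge at x ≈ 680. It lies flat and reads about 1.2° off square. It read the same before the push, so that may be a measurement bias.
- **Bigger book:** it did not move; its measured centre is the same to within 0.1 mm.
- **Key dish:** it looks unmoved in the picture. The network's dish centre differed by about 1.5 pixels at a lower confidence (0.59), but in the pictures the rim is in the same place, so I treated that as noise.
- **Disagreement between cameras:** the side camera's predicted stand corner was about 3 pixels off (roughly 5 mm), so I relied on the top camera for the final overhang.

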